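Rack two fused-glass panels under the tabs

ROBOT

A 6-joint arm with a two-finger parallel gripper is mounted at the origin on the work surface. World frame = base frame: x ahead of the robot, y to its left, z up, the work surface at z = 0. Lengths are in m, angles in rad, forces in N, time in s.
With the tool pointing down it reaches from about 0.3 to 0.775 m from the base axis. Payload 14.6 kg.
Tool frame: the origin (TCP) lies between the finger pads; the fingertips stand ctrl.tip_extent ahead of it and the grasp point (between the pads) lies 3 mm ahead of it (ctrl.tip_extent is the distance from the TCP to the fingertips, in m); z points along the fingers, y is the line along which they close (so a half turn about z gives the same grasp; the last joint's range is limited). The gripper opens to 94 mm and grips with 3 to 60 N. Pads are 16 mm wide; open, the fingers measure 119 mm over their backs; the gripper's body (75 mm by 177 mm) begins 78 mm behind the grasp point.
Start: joints at [1.163, 0.3, 1.521, -0, 1.321, -0.067], TCP at [0.184, 0.518, 0.227] pointing down, gripper open.
Joint ranges: [-3.03, 3.03], [-0.79, 2.21], [0.23, 2.52], [-1.04, 4.18], [0, 3.07], [-2.55, 2.55]. Speed limits (rad/s): [2.22, 2.22, 2.57, 3.14, 3.14, 3.14].

INTERFACE

Orientations are given as [roll, pitch, yaw] about the fixed x, y, z axes, in that order (R = Rz(yaw) Ry(pitch) Rx(roll)).
In Python, from station import ctrl gives the robot as it stands.
- The arm moves only by the tool shift_gripper, called after ">>>" as name(argument=value, ...), one argument or row to a line, values as JSON. Schema: {"type":"object","properties":{"motion":{"type":"array","items":{"type":"number"},"minItems":6,"maxItems":60},"finger_gap":{"type":"number"},"squeeze":{"type":"number"},"only":{"type":"string"},"quiet":{"type":"boolean"},"lines":{"type":"string"}},"required":["motion"],"additionalProperties":false}. motion is one flat list of numbers that holds 1 to 10 rows one after another, with no inner brackets; each row has 6 numbers: dx, dy, dz in m, then a rotation vector rx, ry, rz in rad; each row shifts and turns the commanded pose from where the row before left it, along the tool's axes as they then stand; what a row does not reach is not made up. A row lasts 1/10 s, in which the tool goes at most 0.05 m and 0.15 rad, less where a joint would pass 70% of its speed; a pose out of reach is approached as far as the arm can. finger_gap is the finger opening in m, set as the call begins (left out keeps the last). The fingers move at their own pace and stop on an object; squeeze is the grip in N (left out, the last holds). Time passes only in rows, so rows that do not move let the fingers close. The tool returns the time, the measured TCP pose, the force, the opening and the grip force at its end. only (a regular expression) keeps the lines of the reply that match it, lines (a string "A,B") keeps lines A to B, and quiet returns only ok. Input that does not fit is refused with a message, and nothing moves.
- ctrl.get_obs(): the state, without advancing time (a new reading comes with each control period).
- ctrl.camera(name): name is "scene" or "top"; returns a dict with "pixels" (384x512x3 uint8, blue, green, red), "fx", "fy", "cx", "cy" (pixels), "k1" (the pictures are not rectified: a ray, as slopes to the right and down, at radius r is drawn at 1 + k1 r^2 times it, then the intrinsics apply), "extrinsics" (4x4, takes a point from camera to world coordinates). Camera axes: x right, y up, looking along -z (the intrinsics and any distortion apply to the point x, -y, -z); pixel columns grow to the right and rows downward; lengths in m; the calibration is good to about 2 mm. A picture is of the moment at which its call begins. There is no depth.
- ctrl.hand_in(): hands the job in; it is judged then, once.
The state is a dict: "time_s": time; "qpos": joint angles; "joint_vel": joint speeds; "tau": joint torques, N m; "ee_pos": TCP position; "eef_rot": TCP orientation; "force": force on the tool from outside, world axes, zero at the start; "moment": the same for the moment, N m; "grip_width": finger opening in m; "grip_force": force on a finger pad.
Only numpy, scipy, OpenCV 4.12 (cv2) and the standard library are available. Lean on these libraries where they do the work, as an engineer would, in place of code of your own. Each camera call takes 0.05 s, during which the arm holds its last target. There are 200 camera calls.

TASK

Move the two fused-glass panels from their easels into the slotted rack: first the tall one into the rear slot, then the low one into the front slot. The rack's tabs overhang the slots, so bring each panel's lower edge into the slot leaning, straighten it under the tabs and lower it until it stands fully home on the slot's floor, then let go. Never drop a panel or let it fall over, and leave everything else on the bench as it is.

Things in the scene. Friction and masses are not known exactly. Their poses are not given: they have to be found in the camera images.
- panel_tall: flat blue fused-glass panel with square inlays, 135 mm high x 110 wide x 8 thick, about 297 g (the taller of the two). Origin: centre of its lower edge; z up its height, y along its width, x through its thickness. Starts leaning 0.40 rad on an easel, top towards its -x. Pinch its upper edge across the 8 mm, fingers along -z.
- panel_low: flat blue fused-glass panel with square inlays, 95 mm high x 110 wide x 8 thick, about 209 g (the shorter of the two). Origin: centre of its lower edge; z up its height, y along its width, x through its thickness. Starts leaning 0.40 rad on an easel, top towards its -x. Pinch its upper edge across the 8 mm, fingers along -z.
- easel_a: black steel easel fixed to the table, base 110 x 116 x 8 mm; origin: centre of its underside, z up. Two inclined rails (10 mm wide, at y = +-46 mm, up to 82 mm along the panel) on the panel's -x side and two ledges below carry it, leaning 0.40 rad with its top to the easel's -x, foot centre at (30, 0, 22) mm; the panel's middle 80 mm is free on both faces. Starts with the tall panel.
- easel_b: black steel easel fixed to the table, base 110 x 116 x 8 mm; origin: centre of its underside, z up. Two inclined rails (10 mm wide, at y = +-46 mm, up to 82 mm along the panel) on the panel's -x side and two ledges below carry it, leaning 0.40 rad with its top to the easel's -x, foot centre at (30, 0, 22) mm; the panel's middle 80 mm is free on both faces. Starts with the low panel.
- rack: plywood rack fixed to the table, base 150 (x) x 144 x 10 mm; origin: centre of its underside, z up, -x is its front (about towards the robot). Two slots along y: front at x = -45 mm, rear at x = +45 mm. Each 12 mm wide, 120 long, closed ends; floor z = 10, straight walls to z = 28, then 45 deg chamfers to a 40 mm wide mouth at z = 42 mm. Aluminium tabs on posts overhang both ends of each slot.
- slot_rear (a point): floor centre of the rear slot, 10 mm above the table, axes as the rack's. Tabs over it: underside 169 mm above this floor (34 mm above the seated panel's top), 6 mm thick, over y = +-43 to +-72 mm and x = -12 to +24 mm, on posts at y = +-62 to +-72, x = +12 to +24 mm. Middle 86 mm free for fingers. The panel enters leaning, its top to -x.
- slot_front (a point): floor centre of the front slot, 10 mm above the table, axes as the rack's. Tabs over it: underside 129 mm above this floor (34 mm above the seated panel's top), 6 mm thick, over y = +-43 to +-72 mm and x = -12 to +24 mm, on posts at y = +-62 to +-72, x = +12 to +24 mm. Middle 86 mm free for fingers. The panel enters leaning, its top to -x.
- frit_jar: bystander: jar with a steel lid, 44 mm across, 75 mm high; origin at the centre of its underside; leave it alone
- glue_bottle: bystander: white bottle, 40 mm across, 110 mm high; origin at the centre of its underside; leave it alone
- frit_cup: bystander: white open cup, 52 mm across, 55 mm high; origin at the centre of its underside; leave it alone
- mould: bystander: terracotta slump mould, a blunt cone 56 mm across, 35 mm high; origin at the centre of its underside; leave it alone
- spatula: bystander: spatula lying on the table; leave it alone
- brush: bystander: brush lying on the table; leave it alone
- frit_bowl: bystander: white bowl, 100 mm across, 45 mm high; origin at the centre of its underside; leave it alone

How it is judged:
By the outcome, as a careful person would: the job done as asked, in the order asked, and still so for the second after the job is handed in, with the robot touching nothing.
It also fails if it takes over 72 s, if anything falls off the work surface, if the arm or the gripper's body presses on something with over 40 N, if the wrist force passes 120 N, or if a joint passes its speed limit or range.

## Working session

There is one attempt and no reset: what is moved stays moved. The work goes in short steps, Python scripts to look and compute and a tool call to move; the robot and the scene stay as the last step left them, time stands still between calls to the robot, and variables do not carry over. Pictures are saved under pics/ and viewed, at most 10 in all, crops included, and the job is handed in when it is done.

```bash
ls; mkdir -p pics
```

Run:
```python
from station import ctrl
import cv2,numpy as np
print(ctrl.tip_extent, ctrl.get_obs())
for n in ("scene","top"):
    c=ctrl.camera(n); cv2.imwrite(f"pics/{n}0.png",c["pixels"]); print({k:v for k,v in c.items() if k!="pixels"})
```

```text
pics
station.py
0.022 {'time_s': 0.0, 'qpos': array([ 1.16339674e+00,  3.00468544e-01,  1.52162124e+00,  1.25195881e-05,
        1.32066664e+00, -6.66414213e-02]), 'joint_vel': array([-2.50086329e-04, -1.70293543e-05, -1.30136603e-03,  1.61697176e-03,
       -4.36008677e-04,  8.76485828e-04]), 'tau': array([ 2.94448755e-04, -5.31809700e+01, -3.52731299e+01,  7.07899220e-02,
        2.45124620e-02, -6.45804903e-05]), 'ee_pos': array([0.18373496, 0.51814258, 0.22687072]), 'eef_rot': array([-3.14043227e+00, -8.95975287e-05,  2.80083133e+00]), 'force': array([ 0.15540767,  0.26386606, -0.7046198 ]), 'moment': array([-0.00395605,  0.00917775,  0.02448763]), 'grip_force': 0.0, 'grip_width': 0.094295719837526}
{'fx': 363.5585811471286, 'fy': 363.5585811471286, 'cx': 257.4113682722154, 'cy': 191.4311518153592, 'k1': -0.0024200637975968727, 'extrinsics': array([[-0.54353318, -0.71568939,  0.43858908,  0.92620439],
       [ 0.83936712, -0.46707999,  0.27802719,  0.27697962],
       [ 0.00587507,  0.51925426,  0.85459961,  0.86392284],
       [ 0.        ,  0.        ,  0.        ,  1.        ]])}
{'fx': 374.21030880262055, 'fy': 374.21030880262055, 'cx': 253.41994510242492, 'cy': 189.53617759966744, 'k1': 0.007845608069652057, 'extrinsics': array([[-0.01521855,  0.98663108, -0.16225756,  0.32797313],
       [-0.99985875, -0.01385882,  0.00950871,  0.00807676],
       [ 0.00713289,  0.16237935,  0.98670262,  1.06426168],
       [ 0.        ,  0.        ,  0.        ,  1.        ]])}
```
View pics/scene0.png

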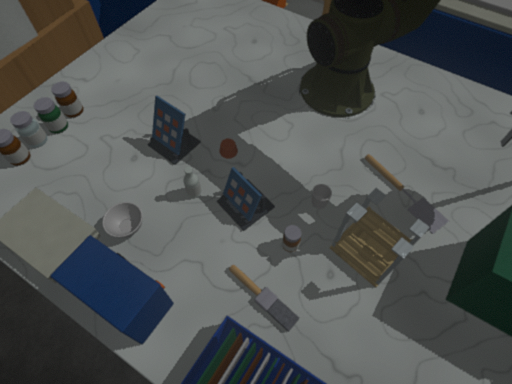

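View pics/top0.png

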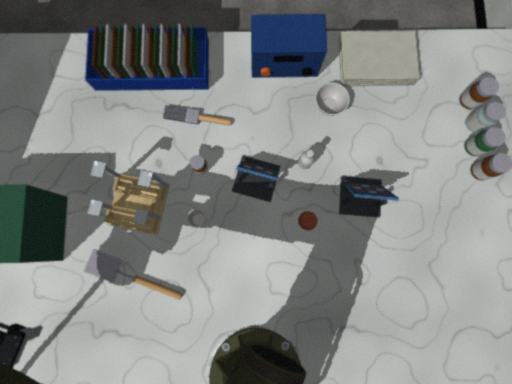

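The top view shows the rack at about (137,203), the low panel on its easel at (257,177), and the tall panel at (365,195). A green box stands left of the rack at (30,225). In the scene view the rack is at (372,245), the low panel at (243,195) and the tall one at (170,125).

Run:
```python
import cv2,numpy as np
t=cv2.imread("pics/top0.png");s=cv2.imread("pics/scene0.png")
def crop(im,x,y,w,h,k): 
    c=cv2.resize(im[y:y+h,x:x+w],(w*k,h*k),interpolation=cv2.INTER_CUBIC)
    return cv2.convertScaleAbs(c,alpha=1.6)
a=np.hstack([crop(t,85,150,100,75,4)[:300,:400],crop(s,325,195,100,75,4)[:300,:400]])
a=np.hstack([crop(t,80,150,100,100,4),crop(s,325,195,100,100,4)])
cv2.imwrite("pics/c_rack.png",a)
b=np.vstack([crop(t,225,145,200,75,4),crop(s,140,90,140,70*2,2).repeat(1,0)[:,:800] if 0 else cv2.copyMakeBorder(crop(s,130,85,150,145,2),0,0,0,500,cv2.BORDER_CONSTANT)])
cv2.imwrite("pics/c_easel.png",b); print(a.shape,b.shape)
```

```text
(400, 800, 3) (590, 800, 3)
```

View pics/c_rack.png

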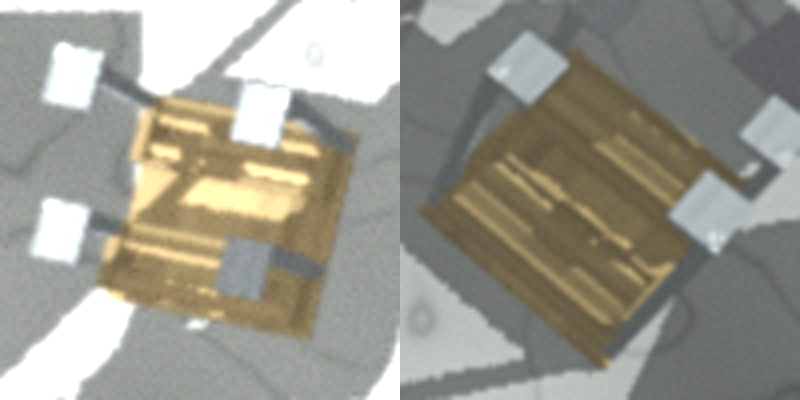

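View pics/c_easel.png

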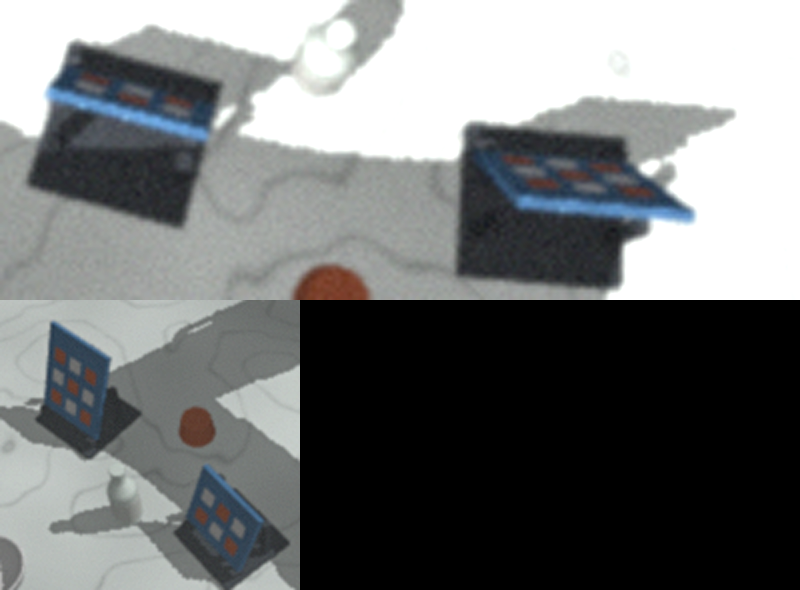

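The rack crop shows four tab tops. In full-image pixels the top-view rear tabs are near (98,169) and (146,179), and the front tabs near (95,208) and (141,217). Three tabs show in the scene view: about (357,212), (402,248) and (421,228). The easel crop shows the bright top edges of the panels: low from (237,168) to (277,178), tall from (355,195) to (398,199). Both lean towards the robot.

Create h.py:
```python
import numpy as np,cv2
from scipy.spatial.transform import Rotation as R
def look(n):
    from station import ctrl
    return ctrl.camera(n)
def ray(c,p):
    d=np.array([(p[0]-c["cx"])/c["fx"],(p[1]-c["cy"])/c["fy"]]); u=d.copy()
    for _ in range(5): u=d/(1+c["k1"]*(u@u))
    E=c["extrinsics"]; return E[:3,3],E[:3,:3]@np.array([u[0],-u[1],-1])
def onz(c,p,z):
    o,d=ray(c,p); return o+d*(z-o[2])/d[2]
def proj(c,P):
    E=c["extrinsics"]; q=E[:3,:3].T@(np.asarray(P)-E[:3,3]); u=np.array([q[0],-q[1]])/-q[2]
    u=u*(1+c["k1"]*(u@u)); return np.array([c["fx"]*u[0]+c["cx"],c["fy"]*u[1]+c["cy"]])
def tri(ca,pa,cb,pb):
    o,d=ray(ca,pa);o2,d2=ray(cb,pb)
    s=np.linalg.lstsq(np.c_[d,-d2],o2-o,rcond=None)[0]
    A=o+d*s[0];B=o2+d2*s[1]; return (A+B)/2,np.linalg.norm(A-B)
def flood(im,seed,lo,up):
    m=np.zeros((im.shape[0]+2,im.shape[1]+2),np.uint8)
    cv2.floodFill(im.copy(),m,tuple(seed),0,(lo,)*3,(up,)*3,4|cv2.FLOODFILL_MASK_ONLY|cv2.FLOODFILL_FIXED_RANGE|(255<<8))
    return m[1:-1,1:-1]
```

Run:
```python
from h import *
np.set_printoptions(precision=4,suppress=True)
t=look("top");s=look("scene")
def tab(c,seed,z):
    for tol in (12,20,30):
        m=flood(c["pixels"],seed,tol,tol+25); k=cv2.findContours(m,0,2)[0][0]
        (ce,wh,a)=cv2.minAreaRect(k); M=cv2.moments(m,True); p=(M["m10"]/M["m00"],M["m01"]/M["m00"])
        print(c is t and "top" or "scene",seed,tol,"px",np.array(p),"rect",np.array(ce),np.array(wh),"n",M["m00"],onz(c,p,z))
for sd,z in (((98,169),.185),((145,178),.185),((95,208),.145),((141,217),.145)): tab(t,sd,z)
for sd,z in (((357,212),.185),((402,248),.185),((421,228),.145)): tab(s,sd,z)
def blue(c,lo,x,y,w,h,name):
    hsv=cv2.cvtColor(c["pixels"],cv2.COLOR_BGR2HSV)
    m=cv2.inRange(hsv,(98,90,lo),(122,255,255)); q=np.zeros_like(m);q[y:y+h,x:x+w]=m[y:y+h,x:x+w]
    P=cv2.findNonZero(q); hull=cv2.convexHull(P)
    e=cv2.approxPolyDP(hull,2.5,True)[:,0]
    print(name,len(P),"corners",e.tolist(),"rect",cv2.boxPoints(cv2.minAreaRect(P)).round(1).tolist())
    return P
for lo in (110,130):
  for nm,z,b in (("low",.110,(230,155,52,30)),("tall",.147,(338,175,62,28))):
    P=blue(t,lo,*b,"top "+nm+str(lo))
for nm,b in (("low",(215,160,60,70)),("tall",(145,85,45,75))): blue(s,40,*b,"scene "+nm)
def dark(c,b,nm):
    x,y,w,h=b; m=np.zeros(c["pixels"].shape[:2],np.uint8); m[y:y+h,x:x+w]=(c["pixels"].max(2)[y:y+h,x:x+w]<50)*255
    m=cv2.morphologyEx(m,cv2.MORPH_OPEN,np.ones((3,3)))
    k=max(cv2.findContours(m,0,2)[0],key=cv2.contourArea); bp=cv2.boxPoints(cv2.minAreaRect(k))
    print(nm,bp.round(1).tolist(),[onz(c,p,.008)[:2].round(4).tolist() for p in bp])
dark(t,(228,150,58,56),"easelb");dark(t,(335,172,50,52),"easela")
```

```text
top (98, 169) 12 px [ 97.8321 168.5693] rect [ 97.5 168.5] [10.429  13.8245] n 137.0 [0.5286 0.3711 0.185 ]
top (98, 169) 20 px [ 97.7987 168.5   ] rect [ 97.8588 168.6353] [10.8465 14.5343] n 154.0 [0.5288 0.3712 0.185 ]
top (98, 169) 30 px [ 97.7616 168.5814] rect [ 97.6765 168.7941] [11.8842 14.7947] n 172.0 [0.5286 0.3713 0.185 ]
top (145, 178) 12 px [144.9248 177.782 ] rect [145.2308 177.8462] [10.5903 13.7281] n 133.0 [0.5046 0.2581 0.185 ]
top (145, 178) 20 px [144.8366 177.9477] rect [144.9808 178.0962] [10.9825 14.3165] n 153.0 [0.5042 0.2583 0.185 ]
top (145, 178) 30 px [349.6326 188.7864] rect [266.5 206. ] [354. 489.] n 73338.0 [ 0.4712 -0.2299  0.185 ]
top (95, 208) 12 px [ 94.5448 207.0746] rect [ 94.66 207.12] [ 9.7493 13.7742] n 134.0 [0.4409 0.3906 0.145 ]
top (95, 208) 20 px [ 94.4759 207.1517] rect [ 94.4412 207.2353] [10.1865 14.3096] n 145.0 [0.4407 0.3908 0.145 ]
top (95, 208) 30 px [ 94.5823 207.2595] rect [ 94.5588 207.2647] [10.9141 14.3096] n 158.0 [0.4405 0.3905 0.145 ]
top (141, 217) 12 px [140.2025 216.4601] rect [139.9231 216.3846] [12.1592 14.1204] n 16
[... 2172 characters left out ...]
, 166.5], [267.5, 200.5], [248.5, 219.5]]
scene tall 724 corners [[156, 96], [184, 114], [178, 154], [153, 136]] rect [[150.39999389648438, 151.1999969482422], [155.89999389648438, 95.9000015258789], [185.5, 98.9000015258789], [180.0, 154.1999969482422]]
easelb [[232.0, 190.60000610351562], [237.8000030517578, 170.39999389648438], [275.29998779296875, 181.10000610351562], [269.5, 201.3000030517578]] [[0.4995, 0.0592], [0.5584, 0.0422], [0.5254, -0.0652], [0.4671, -0.0473]]
easela [[338.0, 212.8000030517578], [340.79998779296875, 183.8000030517578], [384.3999938964844, 187.89999389648438], [381.70001220703125, 217.0]] [[0.4314, -0.2409], [0.5149, -0.2532], [0.501, -0.3778], [0.4179, -0.3639]]
```

Add to h.py:
```python
def lean(yaw,a):  # panel rotation: top leans to its -x by a ; returns tool rotation [py,px,-pz]
    P=(R.from_euler('z',yaw)*R.from_euler('y',-a)).as_matrix()
    return np.c_[P[:,1],P[:,0],-P[:,2]],P
def go(p,T):
    from station import ctrl
    o=ctrl.get_obs(); C=R.from_euler('xyz',o["eef_rot"]).as_matrix()
    d=C.T@(np.asarray(p)-o["ee_pos"]); rv=R.from_matrix(C.T@T).as_rotvec(); d2=T.T@(np.asarray(p)-o["ee_pos"])
    print("t",o["time_s"],"at",o["ee_pos"].round(4),"d now-axes",d.round(4),"rotvec",rv.round(4),"|",np.linalg.norm(rv).round(3),"d after turn",d2.round(4),"F",o["force"].round(1))
```

Run:
```python
from h import *
np.set_printoptions(precision=4,suppress=True)
t=look("top");s=look("scene")
def fit(c,b,lo):
    x,y,w,h=b;hsv=cv2.cvtColor(c["pixels"],cv2.COLOR_BGR2HSV);m=cv2.inRange(hsv,(98,90,lo),(122,255,255))
    q=np.zeros_like(m);q[y:y+h,x:x+w]=m[y:y+h,x:x+w];return cv2.findNonZero(q)[:,0]
for nm,z,L,b,sc in (("low",.1095,.095,(230,155,52,30),((232,168),(261,194))),("tall",.1463,.135,(338,175,62,28),((156,96),(184,114)))):
    P=fit(t,b,110); v=cv2.fitLine(P.astype(np.float32),2,0,.01,.01).ravel()
    u=(P-v[2:])@v[:2]; e=[v[2:]+v[:2]*k for k in (u.min()-.5,u.max()+.5)]
    A,B=[onz(t,p,z) for p in e]; d=A-B; yaw=np.arctan2(-d[0],d[1])
    print(nm,"top ends",A,B,"len",np.linalg.norm(d),"yaw",yaw,"mid",(A+B)/2)
    S=[onz(s,p,z) for p in sc]; print("  scene ends",*S,"mid",sum(S)/2)
    for p in sc:
        print("  tri",min((tri(t,q,s,p) for q in e),key=lambda r:r[1]))
    M=(A+B)/2; foot=M+np.array([np.cos(yaw),np.sin(yaw),0])*L*np.sin(.4); print("  foot",foot[:2],"easel origin",(foot-.03*np.array([np.cos(yaw),np.sin(yaw),0]))[:2])
    print("  foot check px in scene",[proj(s,np.r_[foot[:2]+np.array([-np.sin(yaw),np.cos(yaw)])*k,.022]) for k in (.055,-.055)])
# green box top height: triangulate by corner candidates
for c in (t,s):
    hsv=cv2.cvtColor(c["pixels"],cv2.COLOR_BGR2HSV);m=cv2.inRange(hsv,(60,60,20),(95,255,255))
    k=max(cv2.findContours(m,0,2)[0],key=cv2.contourArea);print("green",cv2.approxPolyDP(cv2.convexHull(k),4,True)[:,0].tolist())
```

```text
low top ends [0.5437 0.0426 0.1095] [ 0.5128 -0.0619  0.1095] len 0.10892471372522362 yaw -0.286831715253206 mid [ 0.5283 -0.0096  0.1095]
  scene ends [ 0.516  -0.0599  0.1095] [0.5404 0.0428 0.1095] mid [ 0.5282 -0.0085  0.1095]
  tri (array([ 0.5136, -0.062 ,  0.105 ]), np.float64(0.00037179332091519615))
  tri (array([0.5425, 0.0432, 0.1131]), np.float64(0.001522849310740674))
  foot [ 0.5637 -0.0201] easel origin [ 0.535  -0.0116]
  foot check px in scene [array([249.1071, 220.3667]), array([222.9623, 192.6262])]
tall top ends [ 0.4616 -0.2516  0.1463] [ 0.4512 -0.3578  0.1463] len 0.10678656531535187 yaw -0.0973427273144361 mid [ 0.4564 -0.3047  0.1463]
  scene ends [ 0.4528 -0.3559  0.1463] [ 0.4627 -0.2498  0.1463] mid [ 0.4578 -0.3029  0.1463]
  tri (array([ 0.4513, -0.3585,  0.1439]), np.float64(0.0007378161876914987))
  tri (array([ 0.4616, -0.2517,  0.1444]), np.float64(0.0008854278885622266))
  foot [ 0.5087 -0.3098] easel origin [ 0.4789 -0.3069]
  foot check px in scene [array([178.5074, 154.5636]), array([152.1936, 136.0398])]
green [[0, 185], [25, 184], [66, 198], [61, 259], [0, 262]]
green [[510, 335], [446, 298], [468, 242], [511, 207]]
```

Add to h.py:
```python
TALL=(np.array([.457,-.3042,.1463]),-.096,.4); LOW=(np.array([.5283,-.0092,.1095]),-.284,.4)
def tcp_on(obj,back): # TCP 'back' m above the grasp pose (which is 12 mm below the top edge)
    top,yaw,a=obj; T,P=lean(yaw,a); return top+P[:,2]*(back-.012),T
```

```text
(no output)
```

>>> shift_gripper(
  motion=[0,0,-0.05,0,0,0,0,0,-0.05,0,0,0,0,0,-0.03,0,0,0,0,0,0,0,0,0],
  finger_gap=0.045,
)

```text
time_s: 0.7
ee_pos: [0.1841, 0.519, 0.362]
eef_rot: [3.134, 0.0, 2.801]
force: [0.2, -0.3, -0.4]
grip_width: 0.0654
grip_force: 0.0
```

Run:
```python
from h import *
go(*tcp_on(TALL,.09))
```

```text
t 0.7 at [0.1841 0.519  0.362 ] d now-axes [-0.5028 -0.693   0.1391] rotvec [-0.3329 -0.2692  1.3061] | 1.374 d after turn [-0.7932  0.2389  0.2572] F [ 0.2 -0.3 -0.4]
```

>>> shift_gripper(
  motion=[0,0,0,-0.033,-0.027,0.131,0,0,0,-0.033,-0.027,0.131,0,0,0,-0.033,-0.027,0.131,0,0,0,-0.033,-0.027,0.131,0,0,0,-0.033,-0.027,0.131,0,0,0,-0.033,-0.027,0.131,0,0,0,-0.033,-0.027,0.131,0,0,0,-0.033,-0.027,0.131,0,0,0,-0.033,-0.027,0.131,0,0,0,-0.033,-0.027,0.131],
)

```text
time_s: 1.7
ee_pos: [0.1837, 0.5182, 0.3564]
eef_rot: [2.744, 0.008, 1.466]
force: [0.3, 1.5, -0.2]
grip_width: 0.0447
grip_force: 0.0
```

Run:
```python
from h import *
go(*tcp_on(TALL,.09))
```

```text
t 1.7 at [0.1837 0.5182 0.3564] d now-axes [-0.7883  0.2461  0.2603] rotvec [-0.0027  0.0111 -0.0051] | 0.013 d after turn [-0.7924  0.2414  0.2521] F [ 0.3  1.5 -0.2]
```

>>> shift_gripper(
  motion=[-0.045,0.02,0,0,0,0,-0.045,0.02,0,0,0,0,-0.045,0.02,0,0,0,0,-0.045,0.02,0,0,0,0,-0.045,0.02,0,0,0,0,-0.045,0.02,0,0,0,0,-0.045,0.02,0,0,0,0,-0.045,0.02,0,0,0,0,-0.045,0.02,0,0,0,0,-0.045,0.02,0,0,0,0],
)

```text
time_s: 2.7
ee_pos: [0.3162, 0.0773, 0.4333]
eef_rot: [2.748, 0.008, 1.471]
force: [0.4, 0.5, -0.6]
grip_width: 0.0451
grip_force: 0.0
```

>>> shift_gripper(
  motion=[-0.045,0,0.02,0,0,0,-0.045,0,0.02,0,0,0,-0.045,0,0.02,0,0,0,-0.045,0,0.02,0,0,0,-0.045,0,0.02,0,0,0,-0.045,0,0.02,0,0,0,-0.045,0,0.02,0,0,0,0,0,0.0,0,0,0,0,0,0,0,0,0],
)

```text
time_s: 3.6
ee_pos: [0.3371, -0.2041, 0.3197]
eef_rot: [2.756, 0.006, 1.47]
force: [-0.4, 1.1, 0.7]
grip_width: 0.0449
grip_force: 0.0
```

Run:
```python
from h import *
go(*tcp_on(TALL,.09))
```

```text
t 3.6 at [ 0.3371 -0.2041  0.3197] d now-axes [-0.087   0.0533  0.1319] rotvec [-0.014   0.0078 -0.0022] | 0.016 d after turn [-0.0882  0.0512  0.1319] F [-0.4  1.1  0.7]
```

>>> shift_gripper(
  motion=[-0.03,0.018,0.03,0,0,0,-0.029,0.018,0.03,0,0,0,-0.029,0.016,0.03,0,0,0,0,0,0.02,-0.014,0.008,-0.002,0,0,0.022,0,0,0,0,0,0,0,0,0,0,0,0,0,0,0],
)

```text
time_s: 4.3
ee_pos: [0.4272, -0.3005, 0.2203]
eef_rot: [2.739, 0.002, 1.479]
force: [0.4, -0.4, 0.5]
grip_width: 0.0449
grip_force: 0.0
```

Run:
```python
from h import *
go(*tcp_on(TALL,0))
c=look("top");cv2.imwrite("pics/t1.png",c["pixels"]);s=look("scene")
a=np.hstack([cv2.resize(c["pixels"][140:240,325:425],(400,400)),cv2.resize(s["pixels"][60:160,125:225],(400,400))]);cv2.imwrite("pics/pre.png",cv2.convertScaleAbs(a,alpha=1.5))
```

```text
t 4.3 at [ 0.4272 -0.3005  0.2203] d now-axes [-0.0008 -0.0014  0.0918] rotvec [0.0025 0.0001 0.0046] | 0.005 d after turn [-0.0009 -0.0011  0.0918] F [ 0.4 -0.4  0.5]
```

View pics/pre.png

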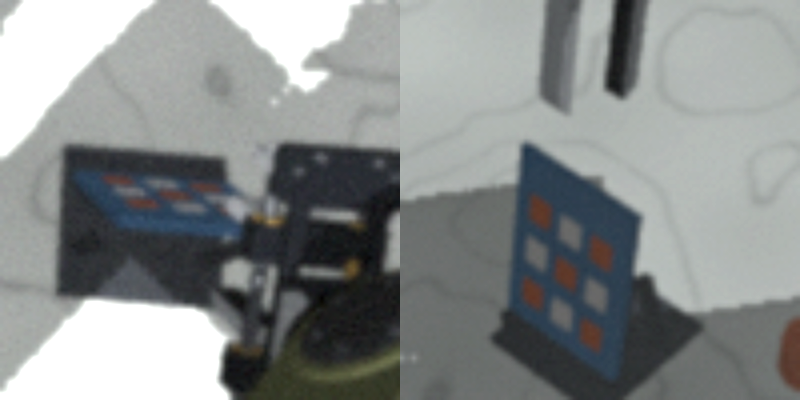

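The fingers straddle the tall panel's upper edge in the scene view, with the tips near crop (555,105) and (620,95) and the edge middle near (580,180), so I go in along the tool axis.

>>> shift_gripper(
  motion=[0,0,0.03,0,0,0,0,0,0.03,0,0,0,0,0,0.02,0,0,0,0,0,0.012,0,0,0,0,0,0,0,0,0,0,0,0,0,0,0],
)

```text
time_s: 5.0
ee_pos: [0.4627, -0.3052, 0.1359]
eef_rot: [2.738, 0.002, 1.477]
force: [-0.6, -0.3, 0.1]
grip_width: 0.0453
grip_force: 0.0
```

>>> shift_gripper(
  motion=[0,0,0,0,0,0,0,0,0,0,0,0,0,0,0,0,0,0,0,0,0,0,0,0,0,0,0,0,0,0,0,0,0,0,0,0],
  finger_gap=0.0,
  squeeze=15,
)

```text
time_s: 5.6
ee_pos: [0.4622, -0.305, 0.1345]
eef_rot: [2.74, 0.001, 1.477]
force: [-6.9, 0.5, 3.9]
grip_width: 0.0083
grip_force: 15.0
```

Run:
```python
from h import *
go(*tcp_on(TALL,0))
```

```text
t 5.6 at [ 0.4622 -0.305   0.1345] d now-axes [ 0.0003 -0.0002 -0.0009] rotvec [0.0012 0.0002 0.003 ] | 0.003 d after turn [ 0.0003 -0.0002 -0.0009] F [-6.9  0.5  3.9]
```

>>> shift_gripper(
  motion=[0,0,0,0,0,0,0,0,0,0,0,0,0,0.002,-0.005,0,0,0,0,0.003,-0.01,0,0,0,0,0.003,-0.015,0,0,0,0,0.005,-0.03,0,0,0,0,0.005,-0.04,0,0,0,0,0.005,-0.05,0,0,0,0,0,-0.04,0,0,0,0,0,0,0,0,0],
  finger_gap=0.0,
  squeeze=40,
)

```text
time_s: 6.6
ee_pos: [0.4094, -0.3005, 0.3244]
eef_rot: [2.733, 0.008, 1.476]
force: [-0.7, -0.0, -4.0]
grip_width: 0.0079
grip_force: 40.0
```

Run:
```python
from h import *
SR=np.array([.5107,.3161,.010]); T,P=lean(-.215,.3)
print("TCP seated-line", SR+P[:,2]*.123)
go(np.r_[.36,.31,.40],T)
c=look("scene");cv2.imwrite("pics/lift.png",c["pixels"])
```

```text
TCP seated-line [0.4751879  0.32385496 0.12750639]
t 6.6 at [ 0.4094 -0.3005  0.3244] d now-axes [ 0.6025 -0.066  -0.1162] rotvec [ 0.1091 -0.0345  0.1158] | 0.163 d after turn [ 0.5859 -0.1481 -0.125 ] F [-0.7 -0.  -4. ]
```

View pics/lift.png

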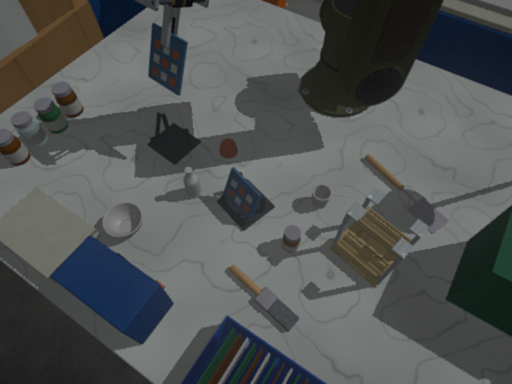

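The tall panel hangs upright in the scene view at about (168,60), below the gripper. Its easel at (175,143) is empty and nothing else has moved.

Add to h.py:
```python
SR=np.array([.5107,.3161,.010]);SF=np.array([.4225,.3356,.010]);RY=-.215
def ins(S,a,h,s,L,dx=0,dy=0): # foot at slot + dx,dy (rack axes), h above floor, backed s along the panel
    T,P=lean(RY,a); z=R.from_euler('z',RY).as_matrix()
    return S+z@np.array([dx,dy,h])+P[:,2]*(L-.012+s),T
```

```text
(no output)
```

>>> shift_gripper(
  motion=[0,0,-0.03,0.054,-0.017,0.058,0,0,-0.03,0.055,-0.017,0.058,0.03,0,-0.02,0,0,0,0.048,-0.005,0,0,0,0,0.048,-0.005,0,0,0,0,0.048,-0.005,0,0,0,0,0.048,-0.005,0,0,0,0,0.048,-0.005,0,0,0,0,0.048,-0.005,0,0,0,0,0.048,-0.005,0,0,0,0],
)

```text
time_s: 7.65
ee_pos: [0.427, 0.0711, 0.3841]
eef_rot: [2.85, -0.006, 1.357]
force: [1.5, -1.1, -2.8]
grip_width: 0.008
grip_force: 40.0
```

Run:
```python
from h import *
go(*ins(SR,.3,.03,.2,.135))
```

```text
t 7.65 at [0.427  0.0711 0.3841] d now-axes [ 0.2571 -0.0734  0.0166] rotvec [-0.0085 -0.0058 -0.0003] | 0.01 d after turn [ 0.2572 -0.0735  0.0144] F [ 1.5 -1.1 -2.8]
```

>>> shift_gripper(
  motion=[0.045,-0.013,0,-0.008,-0.006,0,0.045,-0.013,0,0,0,0,0.045,-0.013,0,0,0,0,0.045,-0.013,0,0,0,0,0.04,-0.011,0,0,0,0,0.025,-0.007,0,0,0,0,0.01,-0.003,0.005,0,0,0,0,0,0.005,0,0,0,0,0,0,0,0,0,0,0,0,0,0,0],
)

```text
time_s: 8.65
ee_pos: [0.4169, 0.3311, 0.3546]
eef_rot: [2.841, -0.0, 1.354]
force: [0.1, -0.4, -3.1]
grip_width: 0.0076
grip_force: 40.0
```

Run:
```python
from h import *
np.set_printoptions(precision=4,suppress=True)
go(*ins(SR,.3,.03,.2,.135))
from station import ctrl
o=ctrl.get_obs();C=R.from_euler('xyz',o["eef_rot"]).as_matrix()
t=look("top");s=look("scene")
im=[]
for c in (t,s):
    for z,f in ((.123,"foot"),(-.012,"top")):
        px=[proj(c,o["ee_pos"]+C[:,2]*z+C[:,0]*k) for k in (-.055,.055)];print(f,px)
        im.append(px)
a=[]
for c,(x,y) in ((t,(75,120)),(s,(310,140))):
    a.append(cv2.resize(c["pixels"][y:y+130,x:x+130],(400,400),interpolation=cv2.INTER_CUBIC))
cv2.imwrite("pics/ins.png",cv2.convertScaleAbs(np.hstack(a),alpha=1.5)); cv2.imwrite("pics/s_ins.png",s["pixels"])
m=cv2.inRange(cv2.cvtColor(s["pixels"],cv2.COLOR_BGR2HSV),(98,90,40),(122,255,255)); m[:,:290]=0;m[300:]=0;m[:60]=0
P=max(cv2.findContours(m,0,2)[0],key=cv2.contourArea);print("blue",cv2.approxPolyDP(cv2.convexHull(P),2.5,True)[:,0].tolist())
```

```text
t 8.65 at [0.4169 0.3311 0.3546] d now-axes [ 0.0054 -0.0024  0.0055] rotvec [ 0.0006  0.0005 -0.0022] | 0.002 d after turn [ 0.0054 -0.0024  0.0055] F [ 0.1 -0.4 -3.1]
foot [array([132.3156, 201.5978]), array([ 84.2463, 191.7316])]
top [array([105.2814, 213.4101]), array([ 48.062 , 201.6223])]
foot [array([380.3746, 179.0829]), array([426.8352, 212.7173])]
top [array([414.4378, 126.8899]), array([470.3117, 162.3321])]
blue [[415, 128], [469, 161], [426, 211], [382, 179]]
```

View pics/ins.png

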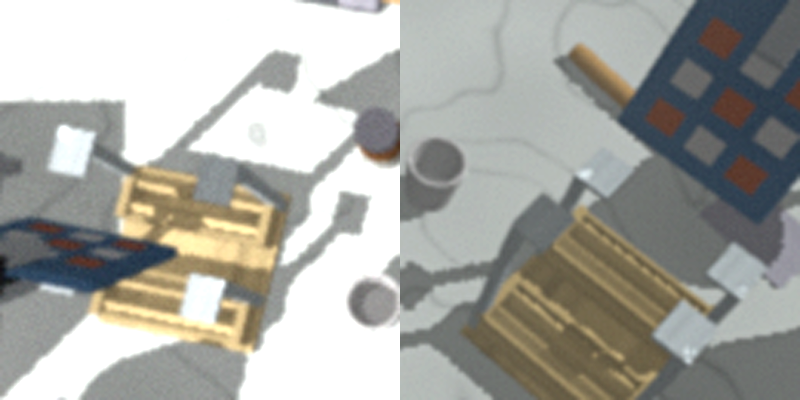

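The scene view shows the panel hanging over the rack, with foot corners at (382,179) and (426,211). Those are 1–2 px from where I predicted them, so I slide it in along the lean.

>>> shift_gripper(
  motion=[0.005,-0.002,0.005,0,0,-0.002,0,0,0.02,0,0,0,0,0,0.03,0,0,0,0,0,0.03,0,0,0,0,0,0.02,0,0,0,0,0,0,0,0,0],
)

```text
time_s: 9.35
ee_pos: [0.4459, 0.33, 0.2508]
eef_rot: [2.844, 0.004, 1.356]
force: [1.5, 0.3, -2.9]
grip_width: 0.0082
grip_force: 40.0
```

Run:
```python
from h import *
go(*ins(SR,.3,.03,0,.135))
```

```text
t 9.35 at [0.4459 0.33   0.2508] d now-axes [0.0006 0.0012 0.098 ] rotvec [-0.0023  0.0036  0.0013] | 0.004 d after turn [0.0002 0.001  0.098 ] F [ 1.5  0.3 -2.9]
```

>>> shift_gripper(
  motion=[0,0,0.03,0,0,0,0,0.001,0.03,0,0,0,0,0,0.025,0,0,0,0,0,0.013,0,0,0,0,0,0.006,-0.002,0.003,0.001,0,0,0,0,0,0,0,0,0,0,0,0],
)

```text
time_s: 10.05
ee_pos: [0.4774, 0.3245, 0.156]
eef_rot: [2.838, -0.004, 1.357]
force: [0.0, 0.4, -1.8]
grip_width: 0.0078
grip_force: 40.0
```

Run:
```python
from h import *
go(*ins(SR,.3,.024,0,.135)); go(*ins(SR,0,.024,0,.135))
```

```text
t 10.05 at [0.4774 0.3245 0.156 ] d now-axes [-0.0011 -0.0033  0.0037] rotvec [ 0.0038 -0.0043 -0.0002] | 0.006 d after turn [-0.0011 -0.0033  0.0037] F [ 0.   0.4 -1.8]
t 10.05 at [0.4774 0.3245 0.156 ] d now-axes [-0.0011  0.033   0.0093] rotvec [ 0.3038 -0.0043  0.0004] | 0.304 d after turn [-0.0011  0.0343 -0.001 ] F [ 0.   0.4 -1.8]
```

>>> shift_gripper(
  motion=[-0.001,0.0035,0.001,0.05,-0.002,0,0,0.006,0.001,0.05,-0.002,0,0,0.006,0.001,0.05,0,0,0,0.006,0.001,0.05,0,0,0,0.006,0,0.05,0,0,0,0.006,0,0.053,0,0,0,0,0,0,0,0,0,0,0,0,0,0],
)

```text
time_s: 10.85
ee_pos: [0.5101, 0.316, 0.1568]
eef_rot: [3.14, 0.001, 1.356]
force: [-0.4, -0.8, -2.8]
grip_width: 0.0081
grip_force: 40.0
```

Run:
```python
from h import *
go(*ins(SR,0,.024,0,.135)); go(*ins(SR,0,0,0,.135))
```

```text
t 10.85 at [0.5101 0.316  0.1568] d now-axes [ 0.0003  0.0005 -0.0002] rotvec [ 0.0017  0.0007 -0.0002] | 0.002 d after turn [ 0.0003  0.0005 -0.0002] F [-0.4 -0.8 -2.8]
t 10.85 at [0.5101 0.316  0.1568] d now-axes [0.0003 0.0005 0.0238] rotvec [ 0.0017  0.0007 -0.0002] | 0.002 d after turn [0.0003 0.0005 0.0238] F [-0.4 -0.8 -2.8]
```

>>> shift_gripper(
  motion=[0,0.0005,0.004,0.0015,0,0,0,0,0.004,0,0,0,0,0,0.003,0,0,0,0,0,0.003,0,0,0,0,0,0,0,0,0,0,0,0,0,0,0],
)

```text
time_s: 11.45
ee_pos: [0.5105, 0.3158, 0.1423]
eef_rot: [-3.14, 0.001, 1.356]
force: [-0.0, -0.1, -3.2]
grip_width: 0.0077
grip_force: 40.0
```

Run:
```python
from h import *
go(*ins(SR,0,0,0,.135))
```

```text
t 11.45 at [0.5105 0.3158 0.1423] d now-axes [0.0004 0.0001 0.0093] rotvec [-0.0018  0.0011 -0.    ] | 0.002 d after turn [0.0004 0.0001 0.0093] F [-0.  -0.1 -3.2]
```

No contact so far. I lower it the rest of the way.

>>> shift_gripper(
  motion=[0,0,0.003,0,0,0,0,0,0.003,0,0,0,0,0,0.002,0,0,0,0,0,0,0,0,0,0,0,0,0,0,0],
)

```text
time_s: 11.95
ee_pos: [0.5105, 0.3157, 0.1343]
eef_rot: [-3.14, 0.001, 1.356]
force: [0.4, 0.2, -2.6]
grip_width: 0.0078
grip_force: 40.0
```

>>> shift_gripper(
  motion=[0,0,0.001,0,0,0,0,0,0,0,0,0,0,0,0,0,0,0],
)

```text
time_s: 12.25
ee_pos: [0.5105, 0.3157, 0.1333]
eef_rot: [-3.14, 0.001, 1.356]
force: [0.5, -1.0, -3.0]
grip_width: 0.0079
grip_force: 40.0
```

>>> shift_gripper(
  motion=[0,0,0.001,0,0,0,0,0,0,0,0,0],
)

```text
time_s: 12.45
ee_pos: [0.5105, 0.3157, 0.1322]
eef_rot: [-3.14, 0.001, 1.356]
force: [-0.5, -0.1, -3.5]
grip_width: 0.0079
grip_force: 40.0
```

>>> shift_gripper(
  motion=[0,0,0.001,0,0,0,0,0,0,0,0,0],
)

```text
time_s: 12.65
ee_pos: [0.5106, 0.3158, 0.1317]
eef_rot: [-3.14, 0.001, 1.356]
force: [-0.1, -2.2, 1.3]
grip_width: 0.0079
grip_force: 40.0
```

>>> shift_gripper(
  motion=[0,0,0.001,0,0,0,0,0,0,0,0,0],
)

```text
time_s: 12.85
ee_pos: [0.5108, 0.3157, 0.1316]
eef_rot: [-3.141, 0.0, 1.356]
force: [-3.2, -4.2, 9.7]
grip_width: 0.0079
grip_force: 40.0
```

>>> shift_gripper(
  motion=[0,0,-0.001,0,0,0,0,0,0,0,0,0,0,0,0,0,0,0],
  squeeze=10,
)

```text
time_s: 13.15
ee_pos: [0.5106, 0.3158, 0.1316]
eef_rot: [-3.14, 0.001, 1.356]
force: [-1.9, -1.3, 4.5]
grip_width: 0.0078
grip_force: 10.0
```

>>> shift_gripper(
  motion=[0,0,0,0,0,0,0,0,0,0,0,0,0,0,0,0,0,0,0,0,0,0,0,0],
  finger_gap=0.03,
)

```text
time_s: 13.55
ee_pos: [0.5105, 0.3158, 0.1312]
eef_rot: [-3.14, 0.001, 1.356]
force: [-0.5, 0.2, -0.2]
grip_width: 0.0302
grip_force: 0.0
```

>>> shift_gripper(
  motion=[0,0,-0.02,0,0,0,0,0,-0.02,0,0,0,0,0,-0.04,0,0,0,0,0,-0.05,0,0,0,0,0,-0.05,0,0,0,0,0,0,0,0,0],
)

```text
time_s: 14.15
ee_pos: [0.512, 0.3165, 0.3187]
eef_rot: [3.135, -0.006, 1.356]
force: [0.4, 0.3, -0.4]
grip_width: 0.0297
grip_force: 0.0
```

Run:
```python
from h import *
go(*tcp_on(LOW,.09))
c=look("scene");t=look("top");a=[]
for c,(x,y) in ((t,(75,120)),(c,(310,140))): a.append(cv2.resize(c["pixels"][y:y+130,x:x+130],(400,400),interpolation=cv2.INTER_CUBIC))
cv2.imwrite("pics/rel.png",cv2.convertScaleAbs(np.hstack(a),alpha=1.5))
```

```text
t 14.15 at [0.512  0.3165 0.3187] d now-axes [-0.3135  0.0542  0.1358] rotvec [-0.3934 -0.0202  0.0668] | 0.4 d after turn [-0.3081  0.017   0.1563] F [ 0.4  0.3 -0.4]
```

View pics/rel.png

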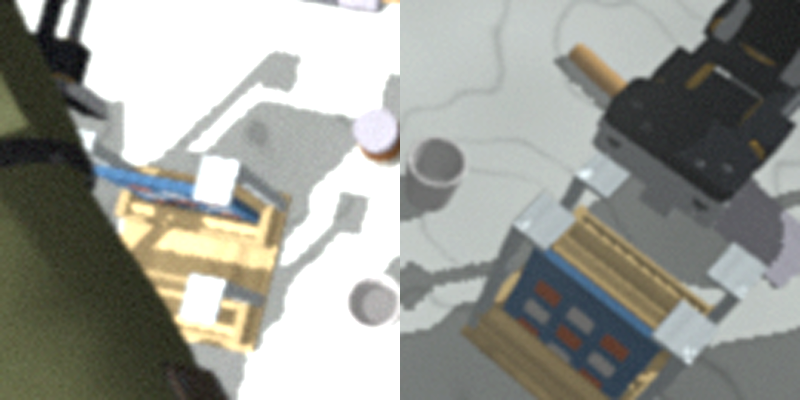

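The tall panel stands upright in the rear slot below both rear tabs, in the scene crop at about (590,320). On to the low panel.

>>> shift_gripper(
  motion=[-0.04,0,-0.01,0,0,0,-0.045,0,0,0,0,0,-0.045,0,0,-0.08,-0.004,0.013,-0.045,0,0,-0.08,-0.004,0.013,-0.045,0,0,-0.08,-0.004,0.013,-0.045,0,0,-0.08,-0.004,0.013,-0.04,0,0,-0.073,-0.004,0.013,0,0,0,0,0,0],
  finger_gap=0.045,
)

```text
time_s: 15.05
ee_pos: [0.4383, 0.0165, 0.3212]
eef_rot: [2.749, 0.009, 1.285]
force: [-0.5, 0.1, -1.1]
grip_width: 0.0452
grip_force: 0.0
```

Run:
```python
from h import *
go(*tcp_on(LOW,.09))
```

```text
t 15.05 at [0.4383 0.0165 0.3212] d now-axes [0.0019 0.005  0.1534] rotvec [-0.0077  0.0088  0.0019] | 0.012 d after turn [0.0005 0.0038 0.1534] F [-0.5  0.1 -1.1]
```

>>> shift_gripper(
  motion=[0.0,0.004,0.04,-0.008,0.009,0.002,0,0,0.04,0,0,0,0,0,0.04,0,0,0,0,0,0.032,0,0,0,0,0,0,0,0,0,0,0,0,0,0,0],
)

```text
time_s: 15.65
ee_pos: [0.4999, 0.0021, 0.1837]
eef_rot: [2.744, -0.001, 1.29]
force: [-0.1, -0.7, -0.2]
grip_width: 0.0448
grip_force: 0.0
```

Run:
```python
from h import *
go(*tcp_on(LOW,0))
c=look("scene");t=look("top");a=[]
for c,(x,y) in ((t,(210,130)),(c,(200,120))): a.append(cv2.resize(c["pixels"][y:y+100,x:x+100],(400,400),interpolation=cv2.INTER_CUBIC))
cv2.imwrite("pics/pre2.png",cv2.convertScaleAbs(np.hstack(a),alpha=1.5))
```

```text
t 15.65 at [0.4999 0.0021 0.1837] d now-axes [-0.0031 -0.0007  0.0922] rotvec [-0.0027 -0.0021  0.003 ] | 0.005 d after turn [-0.0029 -0.0009  0.0922] F [-0.1 -0.7 -0.2]
```

View pics/pre2.png

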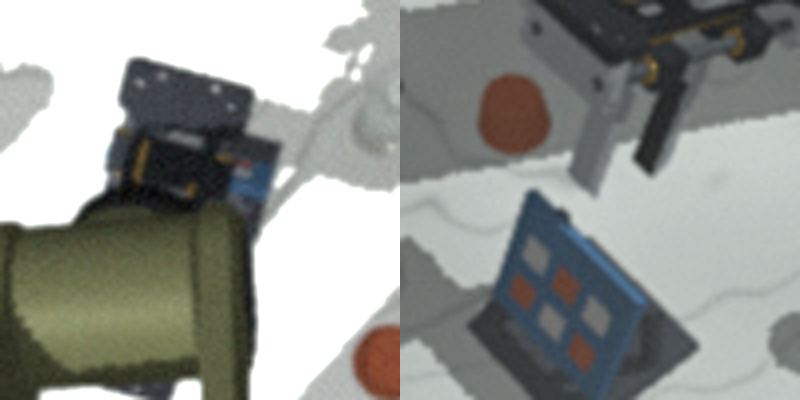

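The open fingers straddle the low panel's upper edge, with tips near crop (595,190) and (650,170) in the scene view, so I go in and grip.

>>> shift_gripper(
  motion=[-0.003,-0.001,0.03,0,0,0.003,0,0,0.03,0,0,0,0,0,0.02,0,0,0,0,0,0.012,0,0,0,0,0,0,0,0,0,0,0,0,0,0,0],
)

```text
time_s: 16.35
ee_pos: [0.5332, -0.0106, 0.1002]
eef_rot: [2.741, -0.003, 1.288]
force: [-1.0, -0.9, -0.5]
grip_width: 0.0446
grip_force: 0.0
```

>>> shift_gripper(
  motion=[0,0,0,0,0,0,0,0,0,0,0,0,0,0,0,0,0,0,0,0,0,0,0,0,0,0,0,0,0,0,0,0,0,0,0,0],
  finger_gap=0.0,
  squeeze=15,
)

```text
time_s: 16.95
ee_pos: [0.533, -0.0107, 0.099]
eef_rot: [2.742, -0.002, 1.287]
force: [-1.5, -0.1, 3.3]
grip_width: 0.0082
grip_force: 15.0
```

Run:
```python
from h import *
go(*tcp_on(LOW,0))
```

```text
t 16.95 at [ 0.533  -0.0107  0.099 ] d now-axes [ 0.0001 -0.0004  0.0004] rotvec [-0.0004 -0.0025 -0.0005] | 0.003 d after turn [ 0.0001 -0.0004  0.0004] F [-1.5 -0.1  3.3]
```

>>> shift_gripper(
  motion=[0,0,0,0,0,0,0,0,0,0,0,0,0,0.002,-0.005,0,0,0,0,0.003,-0.01,0,0,0,0,0.003,-0.015,0,0,0,0,0.005,-0.03,0,0,0,0,0.005,-0.04,0,0,0,0,0.005,-0.05,0,0,0,0,0.01,-0.04,0,0,0,0,0.01,-0.04,0,0,0],
  finger_gap=0.0,
  squeeze=40,
)

```text
time_s: 17.95
ee_pos: [0.4839, 0.0029, 0.33]
eef_rot: [2.741, -0.003, 1.288]
force: [1.0, -0.1, -2.5]
grip_width: 0.0079
grip_force: 40.0
```

Run:
```python
from h import *
go(*ins(SF,.3,.03,.2,.095))
```

```text
t 17.95 at [0.4839 0.0029 0.33  ] d now-axes [ 0.2966 -0.2247 -0.0729] rotvec [ 0.1006  0.0206 -0.065 ] | 0.122 d after turn [ 0.3119 -0.2108 -0.0447] F [ 1.  -0.1 -2.5]
```

>>> shift_gripper(
  motion=[0,-0.02,-0.02,0.1,0.02,-0.065,0.03,-0.03,-0.015,0,0,0,0.035,-0.03,-0.01,0,0,0,0.04,-0.03,0,0,0,0,0.04,-0.03,0,0,0,0,0.04,-0.03,0,0,0,0,0.04,-0.025,0,0,0,0,0.04,-0.015,0,0,0,0,0.035,0,0,0,0,0,0,0,0,0,0,0],
)

```text
time_s: 18.95
ee_pos: [0.3389, 0.3462, 0.305]
eef_rot: [2.843, 0.002, 1.358]
force: [0.4, -0.1, -2.2]
grip_width: 0.0077
grip_force: 40.0
```

Run:
```python
from h import *
go(*ins(SF,.3,.03,.2,.095))
```

```text
t 18.95 at [0.3389 0.3462 0.305 ] d now-axes [ 0.0075  0.0018 -0.005 ] rotvec [-0.0015  0.0009  0.0029] | 0.003 d after turn [ 0.0075  0.0018 -0.005 ] F [ 0.4 -0.1 -2.2]
```

>>> shift_gripper(
  motion=[0.0075,0.002,-0.005,0,0,0.003,0,0,0,0,0,0,0,0,0,0,0,0],
)

```text
time_s: 19.25
ee_pos: [0.3416, 0.35, 0.3114]
eef_rot: [2.842, -0.001, 1.352]
force: [-0.3, -0.5, -2.3]
grip_width: 0.0079
grip_force: 40.0
```

Run:
```python
from h import *
np.set_printoptions(precision=1,suppress=True)
go(*ins(SF,.3,.024,0,.095))
from station import ctrl
o=ctrl.get_obs();C=R.from_euler('xyz',o["eef_rot"]).as_matrix();s=look("scene")
for z in (.083,-.012): print([proj(s,o["ee_pos"]+C[:,2]*z+C[:,0]*k) for k in (-.055,.055)])
m=cv2.inRange(cv2.cvtColor(s["pixels"],cv2.COLOR_BGR2HSV),(98,90,40),(122,255,255)); m[:,:290]=0;m[300:]=0;m[:60]=0
for P in cv2.findContours(m,0,2)[0]:
    if cv2.contourArea(P)>100: print("blue",cv2.approxPolyDP(cv2.convexHull(P),2.5,True)[:,0].tolist())
```

```text
t 19.25 at [0.3 0.3 0.3] d now-axes [ 0.  -0.   0.2] rotvec [-0.  0. -0.] | 0.004 d after turn [ 0.  -0.   0.2] F [-0.3 -0.5 -2.3]
[array([404.8, 156.7]), array([450.3, 187.6])]
[array([428.9, 121.2]), array([480.3, 153. ])]
blue [[354, 222], [361, 223], [391, 247], [393, 253], [381, 267], [377, 267], [352, 243]]
blue [[478, 153], [449, 186], [416, 164], [412, 157], [419, 138], [430, 123]]
blue [[490, 66], [477, 80], [422, 60], [484, 60]]
```

>>> shift_gripper(
  motion=[0,0,0.03,0,0,0,0,0,0.04,0,0,0,0,0,0.04,0,0,0,0,0,0.03,0,0,0,0,0,0.015,0,0,0,0,0,0,0,0,0,0,0,0,0,0,0],
)

```text
time_s: 20.0
ee_pos: [0.3863, 0.3406, 0.1636]
eef_rot: [2.842, -0.0, 1.352]
force: [-0.6, 0.4, -1.7]
grip_width: 0.0081
grip_force: 40.0
```

Run:
```python
from h import *
go(*ins(SF,.3,.024,0,.095))
```

```text
t 20.0 at [0.3863 0.3406 0.1636] d now-axes [ 0.0029 -0.0036  0.0515] rotvec [ 0.0001  0.0007 -0.004 ] | 0.004 d after turn [ 0.0029 -0.0035  0.0515] F [-0.6  0.4 -1.7]
```

>>> shift_gripper(
  motion=[0.003,-0.0035,0.02,0,0,-0.004,0,0,0.02,0,0,0,0,0,0.0115,0,0,0,0,0,0,0,0,0,0,0,0,0,0,0],
)

```text
time_s: 20.5
ee_pos: [0.3986, 0.3413, 0.1135]
eef_rot: [2.841, 0.0, 1.356]
force: [-0.4, 0.1, -2.4]
grip_width: 0.0081
grip_force: 40.0
```

Run:
```python
from h import *
go(*ins(SF,.3,.024,0,.095)); go(*ins(SF,0,.024,0,.095))
```

```text
t 20.5 at [0.3986 0.3413 0.1135] d now-axes [-0.0005  0.      0.0002] rotvec [0.0003 0.0003 0.0004] | 0.001 d after turn [-0.0005  0.      0.0002] F [-0.4  0.1 -2.4]
t 20.5 at [0.3986 0.3413 0.1135] d now-axes [-0.0005  0.0245  0.004 ] rotvec [3.003e-01 3.000e-04 4.000e-04] | 0.3 d after turn [-0.0005  0.0246 -0.0035] F [-0.4  0.1 -2.4]
```

>>> shift_gripper(
  motion=[0,0.004,0,0.05,0,0,0,0.004,0,0.05,0,0,0,0.004,0,0.05,0,0,0,0.004,0,0.05,0,0,0,0.0045,0,0.05,0,0,0,0.0045,0,0.05,0,0,0,0,0,0,0,0,0,0,0,0,0,0],
)

```text
time_s: 21.3
ee_pos: [0.4225, 0.3359, 0.1173]
eef_rot: [3.14, 0.001, 1.356]
force: [-0.1, -0.4, -3.0]
grip_width: 0.0078
grip_force: 40.0
```

Run:
```python
from h import *
go(*ins(SF,0,.0,0,.095))
```

```text
t 21.3 at [0.4225 0.3359 0.1173] d now-axes [-0.0003  0.0001  0.0243] rotvec [0.0015 0.0008 0.0002] | 0.002 d after turn [-0.0003  0.0001  0.0243] F [-0.1 -0.4 -3. ]
```

>>> shift_gripper(
  motion=[0,0,0.004,0.0015,0,0,0,0,0.004,0,0,0,0,0,0.003,0,0,0,0,0,0.003,0,0,0,0,0,0,0,0,0,0,0,0,0,0,0],
)

```text
time_s: 21.9
ee_pos: [0.4223, 0.3359, 0.1026]
eef_rot: [-3.14, 0.001, 1.356]
force: [-0.2, 0.4, -1.6]
grip_width: 0.0077
grip_force: 40.0
```

>>> shift_gripper(
  motion=[0,0,0.003,0,0,0,0,0,0.003,0,0,0,0,0,0.002,0,0,0,0,0,0,0,0,0,0,0,0,0,0,0],
)

```text
time_s: 22.4
ee_pos: [0.4223, 0.3358, 0.0947]
eef_rot: [-3.14, 0.001, 1.356]
force: [-0.2, 0.6, -2.6]
grip_width: 0.0077
grip_force: 40.0
```

>>> shift_gripper(
  motion=[0,0,0.001,0,0,0,0,0,0,0,0,0],
)

```text
time_s: 22.6
ee_pos: [0.4223, 0.3358, 0.0936]
eef_rot: [-3.14, 0.001, 1.356]
force: [-0.5, -0.5, -2.0]
grip_width: 0.0079
grip_force: 40.0
```

>>> shift_gripper(
  motion=[0,0,0.001,0,0,0,0,0,0,0,0,0],
)

```text
time_s: 22.8
ee_pos: [0.4225, 0.3358, 0.0932]
eef_rot: [-3.14, 0.001, 1.356]
force: [-1.2, -3.0, 4.9]
grip_width: 0.0079
grip_force: 40.0
```

It touches down at 0.0932 m (0.093 expected), so the low panel is home. I ease the grip, open and withdraw.

>>> shift_gripper(
  motion=[0,0,0,0,0,0,0,0,0,0,0,0,0,0,0,0,0,0],
  squeeze=10,
)

```text
time_s: 23.1
ee_pos: [0.4225, 0.3358, 0.0932]
eef_rot: [-3.14, 0.001, 1.356]
force: [-2.0, -2.8, 5.7]
grip_width: 0.0079
grip_force: 10.0
```

>>> shift_gripper(
  motion=[0,0,0,0,0,0,0,0,0,0,0,0,0,0,0,0,0,0,0,0,0,0,0,0],
  finger_gap=0.03,
)

```text
time_s: 23.5
ee_pos: [0.4223, 0.3358, 0.0926]
eef_rot: [-3.14, 0.001, 1.356]
force: [-0.2, 0.2, 0.6]
grip_width: 0.0297
grip_force: 0.0
```

>>> shift_gripper(
  motion=[0,0,-0.02,0,0,0,0,0,-0.02,0,0,0,0,0,-0.04,0,0,0,0,0,-0.05,0,0,0,0,0,-0.05,0,0,0,0,0,-0.05,0,0,0,-0.04,-0.02,0,0,0,0,-0.05,-0.02,0,0,0,0,-0.05,-0.02,0,0,0,0,0,0,0,0,0,0],
)

```text
time_s: 24.5
ee_pos: [0.3363, 0.2157, 0.3237]
eef_rot: [-3.141, 0.0, 1.355]
force: [0.0, -0.0, 0.3]
grip_width: 0.03
grip_force: 0.0
```

>>> shift_gripper(
  motion=[-0.05,0,0,0,0,0,-0.05,0,0,0,0,0,0,0,0,0,0,0,0,0,0,0,0,0],
)

```text
time_s: 24.9
ee_pos: [0.3178, 0.1204, 0.3235]
eef_rot: [-3.141, 0.001, 1.354]
force: [0.5, -0.3, 0.2]
grip_width: 0.0299
grip_force: 0.0
```

Run:
```python
from h import *
s=look("scene");t=look("top");a=[]
for c,(x,y) in ((t,(75,120)),(s,(310,160))): a.append(cv2.resize(c["pixels"][y:y+130,x:x+130],(400,400),interpolation=cv2.INTER_CUBIC))
b=[cv2.resize(c["pixels"],(400,200)) for c in (t,s)]
cv2.imwrite("pics/end.png",cv2.convertScaleAbs(np.vstack([np.hstack(a),np.hstack(b)]),alpha=1.4))
```

```text
(no output)
```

View pics/end.png

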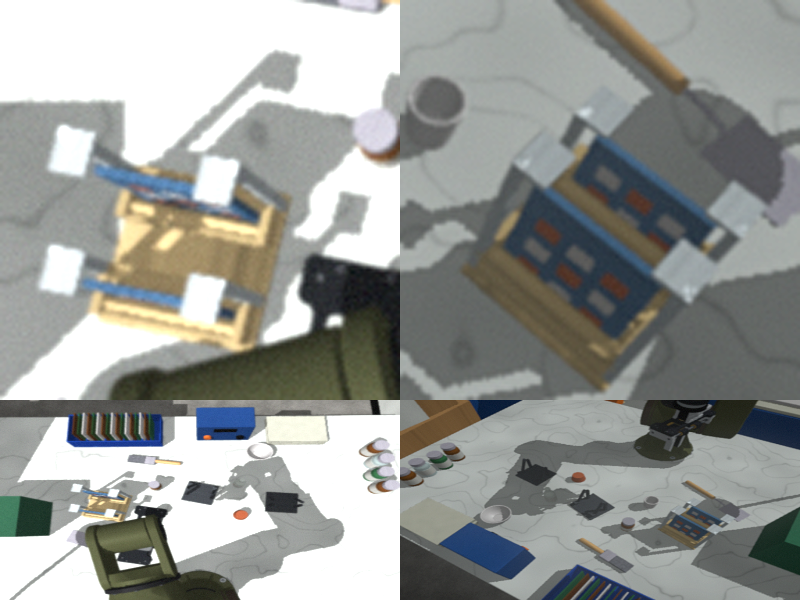

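Both panels stand upright under their tabs, tall at the rear and low at the front, and the easels are empty. The arm is clear of everything, so I hand in.

```bash
python3 -c "
from station import ctrl
print(ctrl.hand_in())"
```

```text
the job is handed in; nothing more can be done
None
```

The tall panel is seated in the rear slot and the low panel in the front slot, both standing free, and the job was handed in at about 25 s; it returned no verdict.

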